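# Third hand for a tool rack divider

## Robot

A 6-joint arm with a two-finger parallel gripper is mounted at the origin on the work surface. World frame = base frame: x ahead of the robot, y to its left, z up, the work surface at z = 0. Lengths are in m, angles in rad, forces in N, time in s.
With the tool pointing down it reaches from about 0.275 to 0.975 m from the base axis. Payload 8.4 kg.
Tool frame: the origin (TCP) lies between the finger pads; the fingertips stand 11 mm ahead of it and the grasp point (between the pads) lies 8 mm behind it (ctrl.tips_ahead is the z of the fingertips in the tool frame, in m); z points along the fingers, y is the line along which they close (so a half turn about z gives the same grasp; the last joint's range is limited). The gripper opens to 92 mm and grips with 3 to 60 N. Pads are 20 mm wide; open, the fingers measure 128 mm over their backs; the gripper's body (75 mm by 189 mm) begins 69 mm behind the grasp point.
Start: joints at [1.307, 0.353, 1.633, -0, 1.155, -0.002], TCP at [0.162, 0.604, 0.226] pointing down, gripper open.
Joint ranges: [-2.63, 2.63], [-0.92, 2.1], [0.06, 2.66], [-1.3, 4.44], [0, 2.69], [-3.02, 3.02]. Speed limits (rad/s): [2.22, 2.22, 2.79, 3.14, 3.14, 3.14].

## Interface

Orientations are given as a unit quaternion [w, x, y, z].
In Python, from bench import ctrl, imaging gives the robot as it stands.
- The arm moves only by the tool servo_tool, never from a script. Its argument "rows" is text: rows parted by semicolons, each of 5 numbers parted by spaces: the opening, from -1 (shut) to 1 (fully open), so that 0 is half open, then the shift along the tool's x, y, z in units of 0.08 m (1.0 is 0.08 m), then the turn about the tool's z in units of 1.5 rad (1.0 is 1.5 rad). A call has 1 to 20 rows; each row is the pose to reach, as a shift and turn from the pose commanded when the call began, along the tool's axes at that moment; what a row does not reach only later rows make up. A row lasts 1/10 s, in which the tool goes at most 50 mm and 8.59 degrees, less where a joint would pass 70% of its speed; a pose out of reach is approached as far as the arm can. A call with a number of a shift or a turn outside -1 to 1 is refused whole. A call with a gripper value outside its range is refused whole. The fingers move at their own pace and stop on an object; "grip_force" is the grip in N (left out, the last holds). Time passes only in rows, so rows that repeat a pose let the fingers close. It gives the time, the measured TCP pose, the force, the opening and the grip force at its end, in the units of the state.
- ctrl.state(): the state, without advancing time (a new reading comes with each control period).
- imaging.grab_frame(name): name is "scene" or "top" or "wrist"; returns a dict with "frame" (480x640x3 uint8, blue, green, red), "fx", "fy", "cx", "cy" (pixels), "world_from_camera" (4x4, takes a point from camera to world coordinates); the wrist camera has in their place "hand_eye" (4x4, takes a point from camera to tool coordinates, whose origin is the TCP and whose axes are the flange's). Camera axes: x right, y down, z forward; pixel columns grow to the right and rows downward; lengths in m; the calibration is good to about 2 mm. A picture is of the moment at which its call begins: read the wrist's pose just before it. There is no depth.
- ctrl.hand_in(): hands the job in; it is judged then, once.
The state is a dict: "t": time; "q": joint angles; "qvel": joint speeds; "tau": joint torques, N m; "tool_pos": TCP position; "orientation": TCP orientation; "wrist_force": force on the tool from outside, world axes, zero at the start; "torque": the same for the moment, N m; "gripper_width": opening from 0.0 (shut) to 1.0 (fully open); "grip_force": force on a finger pad.
Only numpy, scipy, OpenCV 4.12 (cv2) and the standard library are available. Lean on these libraries where they do the work, as an engineer would, in place of code of your own. Each camera call takes 0.05 s, during which the arm holds its last target. There are 200 camera calls.

## Task

Take the full-size divider board (as long and as tall as the two already fitted in the rack) out of the stock stand, stand it on its long edge in the rack's free groove, down on the groove floor and still clear of the aluminium fence, then slide it along the groove against the sprung fence. Finish while still holding it there with a steady push of about 10 N, never more than 20 N, so that I can fasten it; do not let go. Leave the two other boards in the stand, the hammer and the jar where they are.

Things in the scene. Friction and masses are not known exactly. Their poses are not given: they have to be found in the camera images.
- divider_center (a point): Centre of the loose divider to be fitted: a plain pale-wood board, 10 mm thick, 120 mm long (its x axis), 80 mm tall (z, up), about 70 g. It stands on its long edge in one of the three grooves of the grey stock stand, its lower edge on the groove floor, 12 mm above the bench. Both ends and both faces are alike, so it may go in either way round. Grip it from above across its 10 mm thickness (y).
- divider: The same divider; its origin is the middle of its lower edge, axes as above.
- free_groove (a point): Point on the floor of the rack's free groove, 12 mm above the bench, on the groove's centre line, marked by a small dark pilot hole; z up. The x axis runs along the groove towards the fence, whose unloaded face stands 70 mm from this point. The battens beside the groove run from 75 mm before this point to 58 mm beyond it.
- rack: The rack, fixed: dark wooden base 12 mm thick with three parallel grooves (along x) 70 mm apart, each 13 mm wide between two wooden battens. Battens are upright to 14 mm above the groove floor, then slope 45 degrees out as a lead-in, up to ridges at 21 mm. Two grooves hold fitted, fixed boards of the divider's size. Origin under the middle of the middle groove.
- fence: Sprung aluminium plate across the end of the grooves, 10 mm thick (x), 190 wide (y), from 13 to 70 mm above the bench. Origin: middle of its lower edge at mid-thickness, 5 mm behind its face. It slides only along +x (away from the grooves) on springs: no preload, 1 N per mm, so 10 N pushes it back 10 mm; travel 30 mm. A fixed dark steel bracket, 50 mm tall, stands behind.
- stand: Stock stand, fixed: grey painted base 150 x 200 x 12 mm, origin under its centre, with three grooves (along its x axis, 70 mm apart, the middle one over the origin), made like those of the rack, battens 140 mm long. Each groove holds one board.
- short_board_center (a point): Centre of a bystander board in the stand: plain pale-wood board, 10 mm thick, only 70 mm long, 80 mm tall.
- low_board_center (a point): Centre of a bystander board in the stand: plain pale-wood board, 10 mm thick, 120 mm long but only 50 mm tall.
- hammer: Bystander: hammer lying on the bench beside the work, along its x axis.
- jar: Bystander: closed amber glass jar, 60 mm across, 80 mm tall, origin under its centre.

How it is judged:
By the outcome, as a careful person would: the job done as asked, in the order asked, and still so for the second after the job is handed in, while the arm keeps its last pose, push and grip.
It also fails if it takes over 54 s, if anything falls off the work surface, if the arm or the gripper's body presses on something with over 40 N, if the wrist force passes 120 N, or if a joint passes its speed limit or range.

## Working session

There is one attempt and no reset: what is moved stays moved. The work goes in short steps, Python scripts to look and compute and a tool call to move; the robot and the scene stay as the last step left them, time stands still between calls to the robot, and variables do not carry over. Pictures are saved under pics/ and viewed, at most 10 in all, crops included, and the job is handed in when it is done.

Besides the shell and the picture viewer there is one more tool, called after "Call:" by a JSON object that holds its "name" and its "arguments". servo_tool: Moves the arm, as the interface text tells. Its arguments: {"type":"object","properties":{"rows":{"type":"string"},"grip_force":{"type":"number"}},"required":["rows"]}

```bash
mkdir -p pics
python3 - <<'E'
from bench import ctrl, imaging
import cv2,pickle
s=ctrl.state();print(s)
d={}
for n in("scene","top","wrist"):
    f=imaging.grab_frame(n);d[n]=f;cv2.imwrite(f"pics/{n}0.png",f["frame"]);print(n,{k:v for k,v in f.items() if k!="frame"})
pickle.dump((s,d),open("f0.pkl","wb"))
E
```

```text
{'t': 0.0, 'q': array([ 1.30661696e+00,  3.53639104e-01,  1.63415855e+00,  5.54268614e-05,
        1.15519043e+00, -2.41331128e-03]), 'qvel': array([ 0.0015836 , -0.00022925,  0.00046261,  0.00138674, -0.00114295,
       -0.00034225]), 'tau': array([-8.98191047e-04, -5.93831277e+01, -3.34222627e+01,  6.95798406e-02,
        2.30601383e-02, -8.14184841e-05]), 'tool_pos': array([0.16160355, 0.60323382, 0.22485889]), 'orientation': array([-1.17849003e-04,  1.30520747e-01,  9.91445332e-01, -6.88155124e-04]), 'wrist_force': array([ 0.96185716, -0.2588217 , -0.01915477]), 'torque': array([ 0.00603474, -0.02273809,  0.03195494]), 'grip_force': 0.0, 'gripper_width': 0.9985233331926617}
scene {'fx': 507.16891249631, 'fy': 507.16891249631, 'cx': 319.1358946384869, 'cy': 239.04470532185715, 'world_from_camera': array([[ 0.82077475,  0.36025279, -0.44333593,  1.09781058],
       [ 0.57122115, -0.50952166,  0.64350141, -0.8353891 ],
       [ 0.00593392, -0.78141257, -0.62398653,  0.86591655],
       [ 0.        ,  0.        ,  0.        ,  1.        ]])}
top {'fx': 519.1545798265225, 'fy': 519.1545798265225, 'cx': 312.2727459881904, 'cy': 242.13884736376593, 'world_from_camera': array([[-0.01818665, -0.98845566,  0.15041496,  0.31518525],
       [-0.99971727,  0.02028229,  0.01240996, -0.00598485],
       [-0.01531746, -0.15014673, -0.98854506,  1.45708988],
       [ 0.        ,  0.        ,  0.        ,  1.        ]])}
wrist {'fx': 362.5373847571183, 'fy': 362.5373847571183, 'cx': 326.67218560497975, 'cy': 240.26412170451482, 'hand_eye': array([[-1.18006630e-04, -9.70493290e-01, -2.41128100e-01,
         6.72434746e-02],
       [ 9.99999956e-01, -1.80352997e-04,  2.36491510e-04,
        -1.08537182e-03],
       [-2.73001599e-04, -2.41128061e-01,  9.70493268e-01,
        -1.59720215e-01],
       [ 0.00000000e+00,  0.00000000e+00,  0.00000000e+00,
         1.00000000e+00]])}
```

View pics/top0.png

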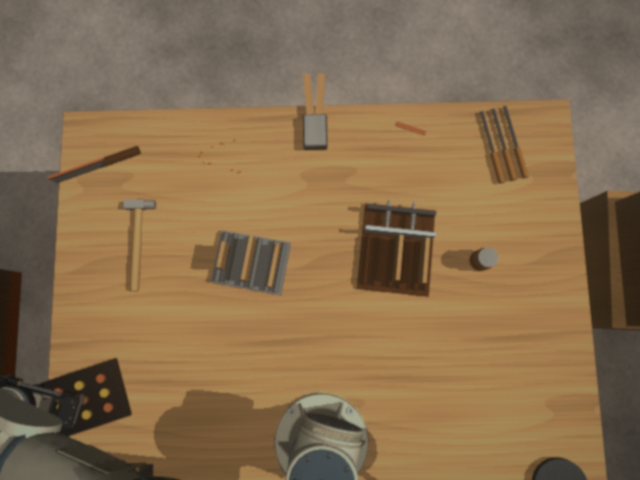

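View pics/scene0.png

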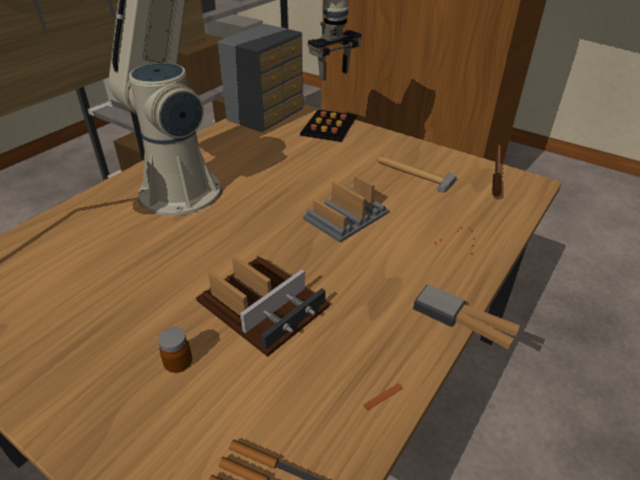

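The top view has the stand around (250,262), the rack around (397,250) with the free groove on its left side, the fence near (400,231), the jar at (484,259) and the hammer at (136,245). In the scene view, the middle stand board looks full-size. I'll enlarge both to check.

```bash
cat > h.py <<'E'
import numpy as np, cv2, pickle
from scipy.spatial.transform import Rotation as R
def ray(f,uv,W=None):
    W=f["world_from_camera"] if W is None else W
    d=W[:3,:3]@np.array([(uv[0]-f["cx"])/f["fx"],(uv[1]-f["cy"])/f["fy"],1]);return W[:3,3],d
def at(f,uv,z,W=None):
    o,d=ray(f,uv,W);return o+d*(z-o[2])/d[2]
def proj(f,p,W=None):
    W=f["world_from_camera"] if W is None else W
    c=np.linalg.inv(W)@np.append(p,1);return np.array([f["cx"]+f["fx"]*c[0]/c[2],f["cy"]+f["fy"]*c[1]/c[2]])
def wristW(s,f):
    T=np.eye(4);q=s["orientation"];T[:3,:3]=R.from_quat([q[1],q[2],q[3],q[0]]).as_matrix();T[:3,3]=s["tool_pos"];return T@f["hand_eye"]
E
python3 - <<'E'
from h import *
s,d=pickle.load(open("f0.pkl","rb"))
t=d["top"]["frame"];c=d["scene"]["frame"]
a=cv2.resize(t[195:305,200:300],(400,440),interpolation=cv2.INTER_CUBIC);b=cv2.resize(t[195:305,345:445],(400,440),interpolation=cv2.INTER_CUBIC)
e=cv2.resize(c[170:245,290:400],(440,300),interpolation=cv2.INTER_CUBIC)
im=np.zeros((600,800,3),np.uint8)
im[:300,:400]=cv2.resize(a,(272,300))[:, :272] if 0 else cv2.copyMakeBorder(cv2.resize(a,(272,300)),0,0,0,128,0)
im[:300,400:672]=cv2.resize(b,(272,300));im[300:,:440]=e
cv2.imwrite("pics/z.png",im)
T=d["top"]
for n,uv,z in(("stand mid",(249,263),.09),("rack base corner NL",(357,294),.012),("NR",(430,297),.012),("jar",(486,257),.08)):print(n,at(T,uv,z).round(3))
E
```

```text
stand mid [0.471 0.18  0.09 ]
rack base corner NL [ 0.387 -0.109  0.012]
NR [ 0.375 -0.31   0.012]
jar [ 0.475 -0.45   0.08 ]
```

View pics/z.png

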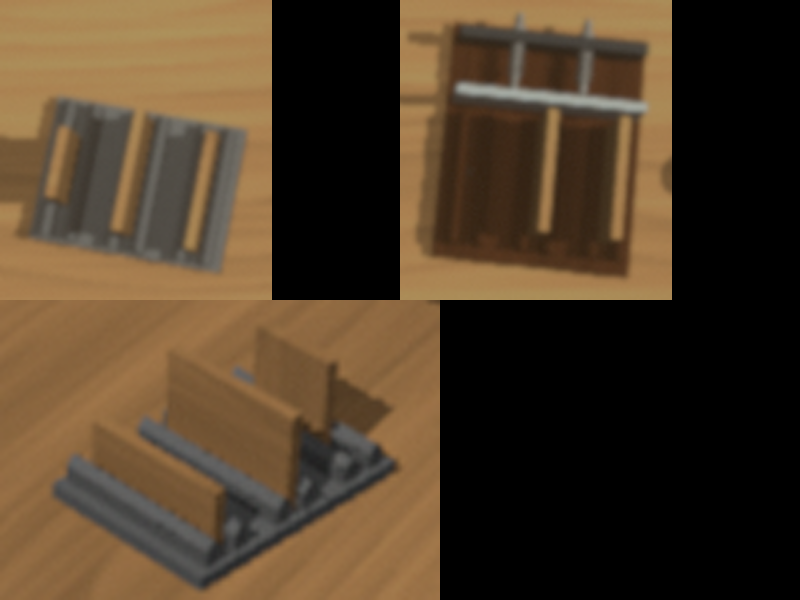

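The middle stand board is full-size: the left one is short and the right one low. I'll move the wrist camera over the stand.

Call:
{"name": "servo_tool", "arguments": {"rows": "1 -0.42 -0.35 -0.03 0; 1 -0.85 -0.69 -0.06 0; 1 -0.85 -0.69 -0.06 0"}}

```text
t: 0.45
tool_pos: [0.2151, 0.5292, 0.2303]
orientation: [0.0, 0.132, 0.991, -0.001]
wrist_force: [-1.1, 0.1, 0.2]
gripper_width: 1.002
grip_force: 0.0
```

Call:
{"name": "servo_tool", "arguments": {"rows": "1 -0.42 -0.35 -0.03 0; 1 -0.85 -0.69 -0.06 0; 1 -0.85 -0.69 -0.06 0"}}

```text
t: 0.75
tool_pos: [0.2663, 0.4589, 0.2353]
orientation: [0.0, 0.132, 0.991, -0.001]
wrist_force: [-0.1, 0.1, 0.1]
gripper_width: 1.001
grip_force: 0.0
```

Call:
{"name": "servo_tool", "arguments": {"rows": "1 -0.42 -0.35 -0.03 0; 1 -0.85 -0.69 -0.06 0; 1 -0.85 -0.69 -0.06 0"}}

```text
t: 1.05
tool_pos: [0.3177, 0.3887, 0.2402]
orientation: [0.0, 0.132, 0.991, -0.0]
wrist_force: [0.7, 0.8, -0.4]
gripper_width: 1.001
grip_force: 0.0
```

Call:
{"name": "servo_tool", "arguments": {"rows": "1 -0.42 -0.35 -0.03 0; 1 -0.85 -0.69 -0.06 0; 1 -0.85 -0.69 -0.06 0"}}

```text
t: 1.35
tool_pos: [0.3692, 0.3183, 0.245]
orientation: [0.0, 0.132, 0.991, -0.0]
wrist_force: [-0.3, 1.1, 0.8]
gripper_width: 0.995
grip_force: 0.0
```

Call:
{"name": "servo_tool", "arguments": {"rows": "1 -0.42 -0.35 -0.03 0; 1 -0.85 -0.69 -0.06 0; 1 -0.85 -0.69 -0.06 0"}}

```text
t: 1.65
tool_pos: [0.4207, 0.2478, 0.2498]
orientation: [0.001, 0.132, 0.991, 0.0]
wrist_force: [-0.1, 1.0, 0.4]
gripper_width: 1.001
grip_force: 0.0
```

Call:
{"name": "servo_tool", "arguments": {"rows": "1 -0.42 -0.35 -0.03 0; 1 -0.85 -0.69 -0.06 0; 1 -0.85 -0.69 -0.06 0; 1 -0.85 -0.69 -0.06 0; 1 -0.85 -0.69 -0.06 0"}}

```text
t: 2.15
tool_pos: [0.4694, 0.1798, 0.2541]
orientation: [-0.0, 0.13, 0.991, 0.0]
wrist_force: [-1.1, -0.8, 0.5]
gripper_width: 1.002
grip_force: 0.0
```

```bash
cat > w.py <<'E'
import sys
from bench import ctrl, imaging
from h import *
n=sys.argv[1]
s=ctrl.state();f=imaging.grab_frame("wrist");pickle.dump((s,f),open(n+".pkl","wb"))
cv2.imwrite(f"pics/{n}.png",f["frame"])
print(s["t"],s["tool_pos"],s["orientation"],s["q"].round(3),s["wrist_force"])
E
python3 w.py stand
```

```text
2.15 [0.46935988 0.17980087 0.25409026] [-4.51569635e-04  1.30128969e-01  9.91496950e-01  2.13808203e-04] [ 3.620e-01  1.330e-01  1.857e+00  1.000e-03  1.152e+00 -9.480e-01] [-1.12743977 -0.78453067  0.52410792]
```

View pics/stand.png

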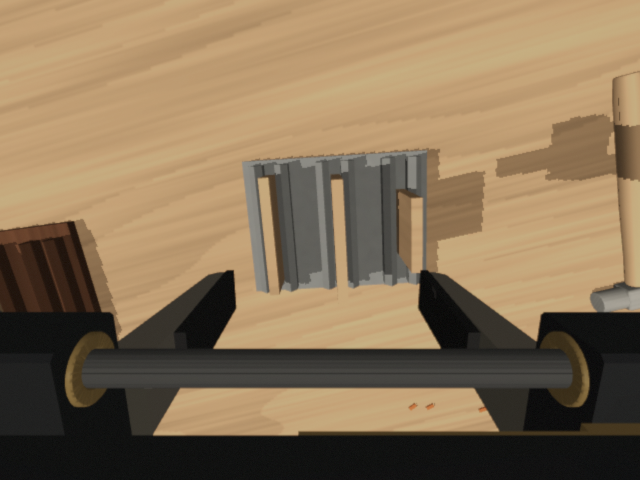

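The wrist view has the stand at (245–427, 150–292) with the middle board near (340,178–300). I'll zoom in to pick corners.

Run:
```python
from h import *
s,f=pickle.load(open("stand.pkl","rb"))
c=cv2.resize(f["frame"][150:310,240:440],(750,600),interpolation=cv2.INTER_CUBIC)
cv2.imwrite("pics/stz.png",c)
```

```text
(no output)
```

View pics/stz.png

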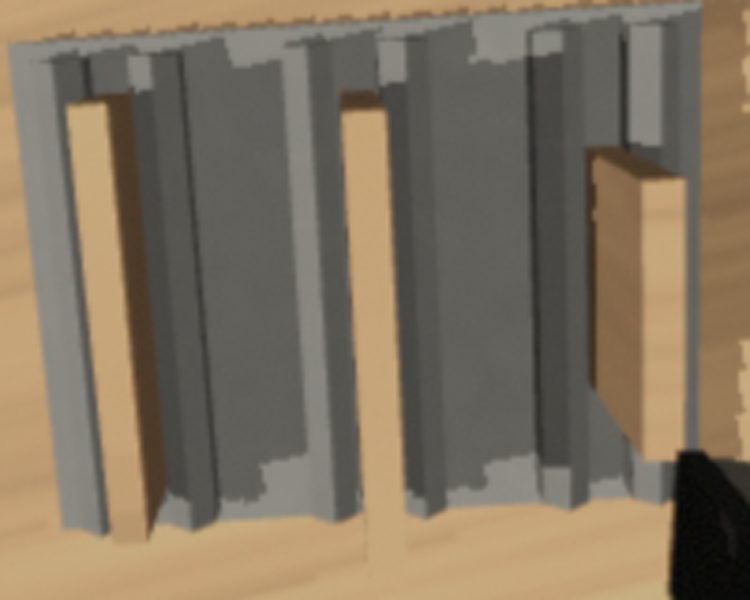

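The middle board's top corners in the zoom are about (341,108), (386,108), (407,567) and (366,567).

Run:
```python
from h import *
s,f=pickle.load(open("stand.pkl","rb"));W=wristW(s,f)
g=lambda u,v:(u/3.75+240-.4,v/3.75+150-.4)
P=[at(f,g(*p),.092,W) for p in((341,108),(386,108),(407,567),(366,567))]
a=(P[0]+P[1])/2;b=(P[2]+P[3])/2;d=b-a
print(np.round(P,4),"len",np.linalg.norm(d),"w",np.linalg.norm(P[0]-P[1]),np.linalg.norm(P[2]-P[3]),"ang",np.degrees(np.arctan2(d[1],d[0])),"c",(a+b)/2)
# low board and short board check, z .062,.092
for z,q in((.062,((68,104),(108,102),(148,538),(110,540))),(.092,((642,176),(686,176),(686,460),(645,460)))):
    P=[at(f,g(*p),z,W) for p in q];a=(P[0]+P[1])/2;b=(P[2]+P[3])/2;d=b-a
    print((a+b)/2,np.linalg.norm(d),np.degrees(np.arctan2(d[1],d[0])))
# top camera cross-check of middle board: zoom scale 2.72,offset(200,195)
T=pickle.load(open("f0.pkl","rb"))[1]["top"]
k=lambda u,v:(u/2.72+200,v/2.72+195)
a=at(T,k(120,233),.092);b=at(T,k(141,112),.092);print(a,b,(a+b)/2,np.degrees(np.arctan2(*(b-a)[[1,0]])))
# free groove rough: rack boards top z .092
a=at(T,k(144,233),.092);b=at(T,k(154,110),.092);m=(a+b)/2;print("rackmid",a,b,m)
a2=at(T,k(216,240),.092);b2=at(T,k(226,117),.092);m2=(a2+b2)/2;print("rackright",m2,"free~",2*m-m2, np.degrees(np.arctan2(*(b-a)[[1,0]])))
x=R.from_quat(np.roll(s["orientation"],-1)).as_matrix();print(x.round(3))
```

```text
[[0.4281 0.1933 0.092 ]
 [0.4308 0.2035 0.092 ]
 [0.544  0.1801 0.092 ]
 [0.5413 0.17   0.092 ]] len 0.11561504933146045 w 0.010531103692256146 0.010431409830843735 ang -11.685375525555225 c [0.4860556  0.18672749 0.092     ]
[0.47074346 0.11863143 0.062     ] 0.11927713429758312 -11.92290632872409
[0.4980482  0.25626806 0.092     ] 0.07099575048393277 -11.246622658556888
[0.4239025  0.19263163 0.092     ] [0.54230017 0.17216795 0.092     ] [0.48310133 0.18239979 0.092     ] -9.806036744077328
rackmid [0.42345131 0.16933739 0.092     ] [0.54402492 0.15938567 0.092     ] [0.48373812 0.16436153 0.092     ]
rackright [0.47546729 0.09415959 0.092     ] free~ [0.49200894 0.23456347 0.092     ] -4.718296151502714
[[-0.966  0.258 -0.001]
 [ 0.258  0.966  0.001]
 [ 0.001  0.    -1.   ]]
```

Call:
{"name": "servo_tool", "arguments": {"rows": "-0.1 -0.1 0.07 0.25 -0.02; -0.1 -0.21 0.14 0.5 -0.038; -0.1 -0.21 0.14 0.8 -0.038; -0.1 -0.21 0.14 0.8 -0.038; -0.1 -0.21 0.14 0.8 -0.038"}}

```text
t: 2.7
tool_pos: [0.4885, 0.1855, 0.1905]
orientation: [-0.001, 0.102, 0.995, -0.0]
wrist_force: [0.6, -0.6, 0.2]
gripper_width: 0.589
grip_force: 0.0
```

```bash
python3 w.py near
python3 - <<'E'
from h import *
s,f=pickle.load(open("near.pkl","rb"));W=wristW(s,f)
for off in (-.06,0,.06):
    p=np.array([.4883,.1862,.092])+off*np.array([.979,-.203,0]);print(proj(f,p,W).round(1))
x=R.from_quat(np.roll(s["orientation"],-1)).as_matrix();print(x.round(4))
E
```

```text
2.7 [0.48854778 0.18552038 0.19052639] [-5.25394208e-04  1.01633235e-01  9.94821784e-01 -1.65377299e-04] [ 0.36   0.234  1.885  0.     1.023 -1.007] [ 0.57847972 -0.64377256  0.24277934]
[329.2 160.6]
[329. 244.]
[328.8 318.9]
[[-9.793e-01  2.022e-01 -1.100e-03]
 [ 2.022e-01  9.793e-01 -2.000e-04]
 [ 1.000e-03 -4.000e-04 -1.000e+00]]
```

View pics/near.png

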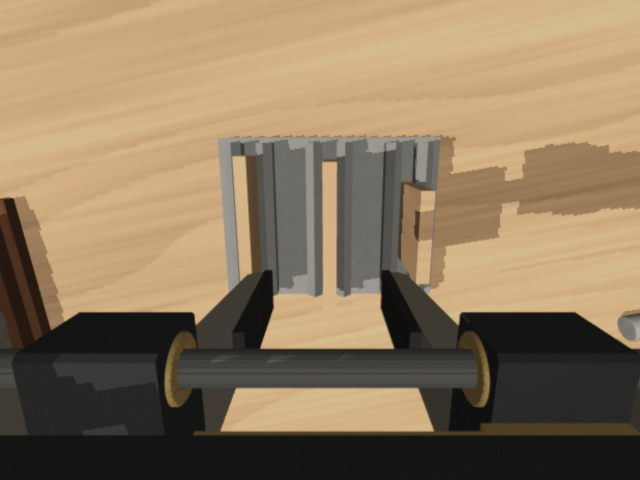

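The board spans columns 323–338, parallel to the image columns and near the finger mid-line. I'll descend with a 1.5 mm lateral correction and close gently.

Call:
{"name": "servo_tool", "arguments": {"rows": "-0.1 0 0.02 0.3 0; -0.1 0 0.02 0.6 0; -0.1 0 0.02 0.9 0; -0.1 0 0.02 0.9 0"}}

```text
t: 3.15
tool_pos: [0.4883, 0.1861, 0.1173]
orientation: [-0.001, 0.102, 0.995, -0.001]
wrist_force: [0.1, 0.0, -0.8]
gripper_width: 0.451
grip_force: 0.0
```

Call:
{"name": "servo_tool", "arguments": {"rows": "-0.1 0 0 0.2 0; -0.1 0 0 0.4 0; -0.1 0 0 0.6 0; -0.1 0 0 0.83 0; -0.1 0 0 0.83 0"}}

```text
t: 3.65
tool_pos: [0.4894, 0.1863, 0.0521]
orientation: [-0.0, 0.102, 0.995, -0.0]
wrist_force: [0.3, -0.3, 0.7]
gripper_width: 0.452
grip_force: 0.0
```

Call:
{"name": "servo_tool", "arguments": {"rows": "-0.5 0 0 0 0; -0.6 0 0 0 0; -0.7 0 0 0 0; -0.8 0 0 0 0; -1 0 0 0 0; -1 0 0 0 0; -1 0 0 0 0; -1 0 0 0 0; -1 0 0 0 0", "grip_force": 5}}

```text
t: 4.55
tool_pos: [0.49, 0.1864, 0.0527]
orientation: [0.0, 0.102, 0.995, 0.0]
wrist_force: [-0.6, 0.5, 6.1]
gripper_width: 0.105
grip_force: 5.0
```

Call:
{"name": "servo_tool", "arguments": {"rows": "-1 0 0 0 0; -1 0 0 0 0; -1 0 0 0 0", "grip_force": 40}}

```text
t: 4.85
tool_pos: [0.49, 0.1864, 0.0527]
orientation: [0.0, 0.102, 0.995, 0.0]
wrist_force: [-2.4, 0.3, 7.0]
gripper_width: 0.104
grip_force: 40.0
```

Call:
{"name": "servo_tool", "arguments": {"rows": "-1 0 0 -0.1 0; -1 0 0 -0.2 0; -1 0 0 -0.4 0; -1 0 0 -0.7 0; -1 0 0 -1 0; -1 0 0 -1 0"}}

```text
t: 5.45
tool_pos: [0.4915, 0.187, 0.1354]
orientation: [0.002, 0.102, 0.995, 0.001]
wrist_force: [-0.1, 0.1, -0.2]
gripper_width: 0.108
grip_force: 40.0
```

Call:
{"name": "servo_tool", "arguments": {"rows": "-1 0 0 -0.5 0; -1 0 0 -1 0; -1 0 0 -1 0; -1 0 0 -1 0"}}

```text
t: 5.85
tool_pos: [0.4898, 0.1863, 0.2123]
orientation: [0.001, 0.102, 0.995, 0.0]
wrist_force: [0.4, -0.8, -1.7]
gripper_width: 0.107
grip_force: 40.0
```

Run:
```python
from h import *
T=pickle.load(open("f0.pkl","rb"))[1]["top"]
k=lambda u,v:(u/2.72+345-.4,v/2.72+195-.4)
a=at(T,k(144,233),.092);b=at(T,k(154,110),.092);m=(a+b)/2;print("rackmid",a,b,m,np.linalg.norm(a-b))
a2=at(T,k(216,240),.092);b2=at(T,k(226,117),.092);m2=(a2+b2)/2;print("rackright",m2,"free~",2*m-m2, np.degrees(np.arctan2(*(b-a)[[1,0]])))
```

```text
rackmid [ 0.41713985 -0.21072928  0.092     ] [ 0.53712472 -0.22562292  0.092     ] [ 0.47713229 -0.2181761   0.092     ] 0.12090570800190703
rackright [ 0.468906   -0.28750058  0.092     ] free~ [ 0.48535857 -0.14885163  0.092     ] -7.075893339582066
```

Call:
{"name": "servo_tool", "arguments": {"rows": "-1 0 -0.4 -0.25 0; -1 0.03 -0.85 -0.5 0; -1 0.06 -0.85 -0.5 0"}}

```text
t: 6.15
tool_pos: [0.4703, 0.118, 0.2522]
orientation: [-0.0, 0.103, 0.995, -0.001]
wrist_force: [-0.4, -0.7, -1.3]
gripper_width: 0.108
grip_force: 40.0
```

Call:
{"name": "servo_tool", "arguments": {"rows": "-1 0 -0.43 0 0; -1 0 -0.85 0 0; -1 0 -0.85 0 0"}}

```text
t: 6.45
tool_pos: [0.4554, 0.0519, 0.25]
orientation: [-0.002, 0.103, 0.995, -0.001]
wrist_force: [0.8, 1.4, -0.6]
gripper_width: 0.105
grip_force: 40.0
```

Call:
{"name": "servo_tool", "arguments": {"rows": "-1 0 -0.43 0 0; -1 0 -0.85 0 0; -1 0 -0.85 0 0"}}

```text
t: 6.75
tool_pos: [0.4423, -0.0142, 0.2504]
orientation: [-0.001, 0.103, 0.995, -0.0]
wrist_force: [-0.6, -0.7, -1.0]
gripper_width: 0.105
grip_force: 40.0
```

Call:
{"name": "servo_tool", "arguments": {"rows": "-1 0 -0.43 0 -0.03; -1 0 -0.85 0 -0.055; -1 0 -0.85 0 -0.055; -1 0 -0.85 0 -0.055; -1 0 -0.85 0 -0.055"}}

```text
t: 7.25
tool_pos: [0.4298, -0.0779, 0.2514]
orientation: [-0.0, 0.061, 0.998, 0.0]
wrist_force: [-0.2, 0.7, -1.0]
gripper_width: 0.107
grip_force: 40.0
```

```bash
python3 w.py rack
```

```text
7.25 [ 0.42978188 -0.0779002   0.25137211] [-4.28437557e-04  6.11504238e-02  9.98128396e-01  3.83988752e-04] [-1.830e-01  2.500e-02  1.983e+00  1.000e-03  1.135e+00 -1.632e+00] [-0.24652082  0.71136392 -0.97739817]
```

View pics/rack.png

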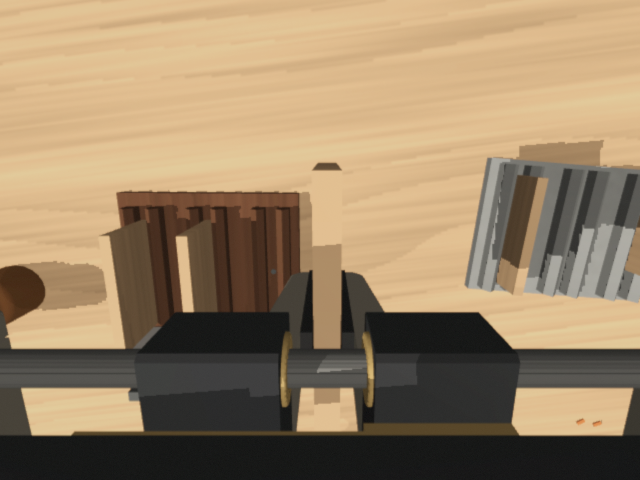

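The board is held vertical at columns 312–342. The rack is at the left with the free groove near column 272, and a dark pilot spot shows near (273,272). I'll zoom with brightening.

Run:
```python
from h import *
s,f=pickle.load(open("rack.pkl","rb"))
c=cv2.resize(f["frame"][150:340,100:350],(790,600),interpolation=cv2.INTER_CUBIC)
c=(255*(c/255.)**.5).astype(np.uint8)
cv2.imwrite("pics/rz.png",c)
```

```text
(no output)
```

View pics/rz.png

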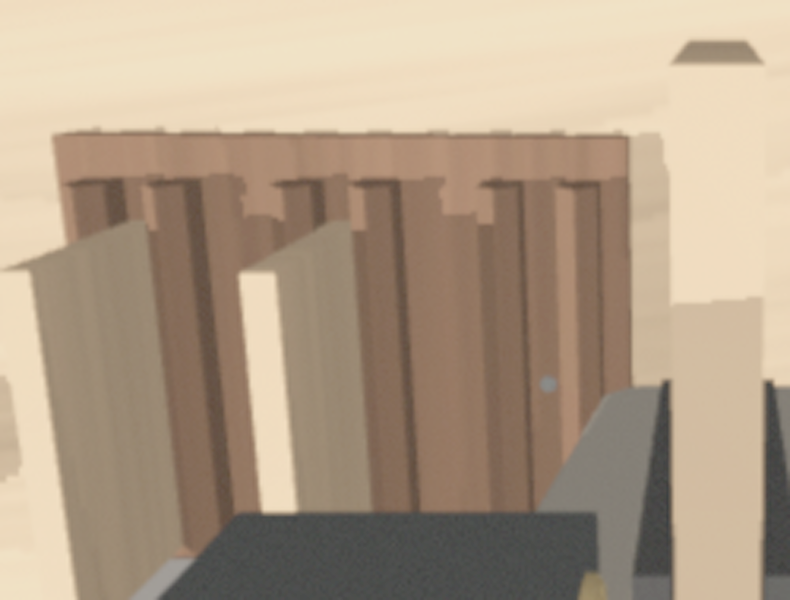

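Run:
```python
from h import *
s,f=pickle.load(open("rack.pkl","rb"));W=wristW(s,f)
g=lambda u,v:(u/3.16+100-.35,v/3.158+150-.35)
A=lambda p,z:at(f,g(*p),z,W)
ang=lambda a,b:np.degrees(np.arctan2(*(b-a)[[1,0]]))
h=A((548,384),.012);print("hole",h)
for n,p,q,z in(("mid board L",(239,272),(262,512),.092),("mid R",(276,270),(297,512),.092),("right board R",(33,270),(76,598),.092),("base edge R",(628,138),(631,380),.012),("batten L wall",(527,185),(533,510),.026),("batten R",(556,185),(567,455),.026),("base near edge(-90)",(55,135),(628,137),.012),("batten out R",(597,185),(603,385),.012)):
    a,b=A(p,z),A(q,z);print(n,a,b,ang(a,b))
Rm=R.from_quat(np.roll(s["orientation"],-1)).as_matrix();print(Rm.round(4))
m=(A((239,272),.092)+A((276,270),.092))/2;print("mid board robot end",m)
for p in((672,63),(764,63)):
    x=A(p,.2907);print("held",Rm.T@(x-s["tool_pos"]))
```

```text
hole [ 0.49009666 -0.14873601  0.012     ]
mid board L [ 0.42044093 -0.21551817  0.092     ] [ 0.49420802 -0.22513086  0.092     ] -7.424451507059217
mid R [ 0.42115929 -0.20489398  0.092     ] [ 0.49550212 -0.21465846  0.092     ] -7.482621906311051
right board R [ 0.41266025 -0.27380112  0.092     ] [ 0.51531034 -0.28810054  0.092     ] -7.930418256316934
base edge R [ 0.40447731 -0.10694342  0.012     ] [ 0.49229644 -0.11832042  0.012     ] -7.381575958558649
batten L wall [ 0.41458597 -0.14188592  0.026     ] [ 0.53268072 -0.15902468  0.026     ] -8.257522295426778
batten R [ 0.41578808 -0.13213364  0.026     ] [ 0.51302715 -0.14346036  0.026     ] -6.644055615513503
base near edge(-90) [ 0.37910481 -0.30433711  0.012     ] [ 0.40413342 -0.10689452  0.012     ] 82.77549296940262
batten out R [ 0.41947248 -0.12007002  0.012     ] [ 0.49294913 -0.12878133  0.012     ] -6.761356090706234
[[-9.925e-01  1.221e-01 -8.000e-04]
 [ 1.221e-01  9.925e-01  8.000e-04]
 [ 9.000e-04  7.000e-04 -1.000e+00]]
mid board robot end [ 0.42080011 -0.21020608  0.092     ]
held [ 0.0612414  -0.00575532 -0.03927677]
held [ 0.06123981  0.00375118 -0.03926998]
```

Call:
{"name": "servo_tool", "arguments": {"rows": "-1 -0.4 -0.38 0 0; -1 -0.81 -0.77 0 0.003; -1 -0.81 -0.77 0.4 0.003; -1 -0.81 -0.77 0.9 0.003; -1 -0.81 -0.77 0.9 0.003; -1 -0.81 -0.77 0.9 0.003"}}

```text
t: 7.9
tool_pos: [0.4863, -0.1472, 0.1801]
orientation: [-0.001, 0.063, 0.998, 0.0]
wrist_force: [-0.4, 0.2, 0.1]
gripper_width: 0.106
grip_force: 40.0
```

Call:
{"name": "servo_tool", "arguments": {"rows": "-1 0 0 0.4 0; -1 0 0 0.8 0; -1 0 0 0.95 0; -1 0 0 0.95 0; -1 0 0 0.95 0"}}

```text
t: 8.4
tool_pos: [0.4876, -0.1483, 0.1057]
orientation: [0.001, 0.063, 0.998, -0.0]
wrist_force: [0.3, 0.5, -0.9]
gripper_width: 0.107
grip_force: 40.0
```

Run:
```python
from bench import ctrl,imaging
from h import *
s=ctrl.state();print(s["tool_pos"],s["orientation"],s["wrist_force"],s["torque"])
f=imaging.grab_frame("top");g=imaging.grab_frame("scene");pickle.dump((s,f,g),open("pre.pkl","wb"))
im=np.zeros((600,800,3),np.uint8)
a=cv2.resize(f["frame"][190:310,345:445],(400,480),interpolation=cv2.INTER_CUBIC);b=cv2.resize(g["frame"][200:360,190:340],(400,427),interpolation=cv2.INTER_CUBIC)
im[:480,:400]=a;im[:427,400:]=b;cv2.imwrite("pics/pre.png",(255*(im/255.)**.6).astype(np.uint8))
```

```text
[ 0.48759923 -0.14829249  0.10568363] [ 1.00384358e-03  6.32135358e-02  9.97999491e-01 -2.39537144e-04] [ 0.26241549  0.48154149 -0.88089369] [ 0.02347102 -0.03903912  0.01142188]
```

View pics/pre.png

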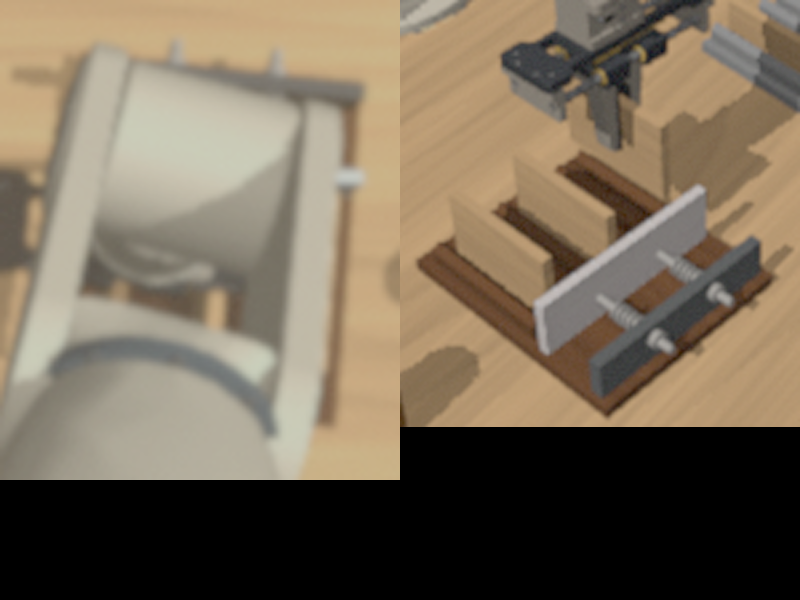

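The scene view shows the board above the free groove and short of the fence. Descending in steps with force checks.

Call:
{"name": "servo_tool", "arguments": {"rows": "-1 0 0 0.15 0; -1 0 0 0.3 0; -1 0 0 0.35 0; -1 0 0 0.35 0; -1 0 0 0.35 0"}}

```text
t: 9.0
tool_pos: [0.4863, -0.1481, 0.0758]
orientation: [-0.0, 0.063, 0.998, 0.0]
wrist_force: [0.5, 0.7, -0.7]
gripper_width: 0.107
grip_force: 40.0
```

Call:
{"name": "servo_tool", "arguments": {"rows": "-1 0 0 0.03 0; -1 0 0 0.06 0; -1 0 0 0.08 0; -1 0 0 0.08 0; -1 0 0 0.08 0"}}

```text
t: 9.5
tool_pos: [0.4864, -0.1482, 0.0696]
orientation: [0.0, 0.063, 0.998, -0.0]
wrist_force: [-0.4, -0.3, -0.1]
gripper_width: 0.104
grip_force: 40.0
```

Call:
{"name": "servo_tool", "arguments": {"rows": "-1 0 0 0.02 0; -1 0 0 0.04 0; -1 0 0 0.05 0; -1 0 0 0.05 0"}}

```text
t: 9.9
tool_pos: [0.4863, -0.1481, 0.0654]
orientation: [-0.0, 0.063, 0.998, 0.0]
wrist_force: [1.1, -0.5, -1.1]
gripper_width: 0.107
grip_force: 40.0
```

Call:
{"name": "servo_tool", "arguments": {"rows": "-1 0 0 0.02 0; -1 0 0 0.03 0; -1 0 0 0.03 0; -1 0 0 0.03 0"}}

```text
t: 10.3
tool_pos: [0.4864, -0.1482, 0.0632]
orientation: [-0.0, 0.063, 0.998, 0.0]
wrist_force: [0.0, -0.1, 0.4]
gripper_width: 0.109
grip_force: 40.0
```

Call:
{"name": "servo_tool", "arguments": {"rows": "-1 0 0 0.02 0; -1 0 0 0.04 0; -1 0 0 0.05 0; -1 0 0 0.05 0"}}

```text
t: 10.7
tool_pos: [0.4863, -0.1481, 0.059]
orientation: [-0.0, 0.063, 0.998, 0.0]
wrist_force: [0.2, -0.6, -0.8]
gripper_width: 0.105
grip_force: 40.0
```

Call:
{"name": "servo_tool", "arguments": {"rows": "-1 0 0 0.02 0; -1 0 0 0.04 0; -1 0 0 0.05 0; -1 0 0 0.05 0"}}

```text
t: 11.1
tool_pos: [0.4863, -0.1481, 0.055]
orientation: [-0.0, 0.063, 0.998, 0.0]
wrist_force: [0.7, -0.1, -0.1]
gripper_width: 0.108
grip_force: 40.0
```

Call:
{"name": "servo_tool", "arguments": {"rows": "-1 0 0 0.01 0; -1 0 0 0.02 0; -1 0 0 0.02 0; -1 0 0 0.02 0"}}

```text
t: 11.5
tool_pos: [0.4863, -0.1482, 0.0536]
orientation: [-0.0, 0.063, 0.998, 0.0]
wrist_force: [-0.8, -0.2, -1.3]
gripper_width: 0.108
grip_force: 40.0
```

Call:
{"name": "servo_tool", "arguments": {"rows": "-1 0 0 0.01 0; -1 0 0 0.01 0; -1 0 0 0.01 0"}}

```text
t: 11.8
tool_pos: [0.4864, -0.1481, 0.0528]
orientation: [-0.0, 0.063, 0.998, -0.0]
wrist_force: [-0.1, -0.0, -0.4]
gripper_width: 0.106
grip_force: 40.0
```

Call:
{"name": "servo_tool", "arguments": {"rows": "-1 0 0 0.01 0; -1 0 0 0.01 0; -1 0 0 0.01 0"}}

```text
t: 12.1
tool_pos: [0.4864, -0.1482, 0.0527]
orientation: [0.0, 0.063, 0.998, -0.0]
wrist_force: [-4.6, 1.3, 11.0]
gripper_width: 0.109
grip_force: 40.0
```

On the floor (11 N). I'll ease off slightly, then slide towards the fence.

Call:
{"name": "servo_tool", "arguments": {"rows": "-1 0 0 -0.005 0; -1 0 0 -0.005 0; -1 0 0 -0.005 0"}}

```text
t: 12.4
tool_pos: [0.4863, -0.1481, 0.0527]
orientation: [-0.0, 0.063, 0.998, -0.0]
wrist_force: [-2.5, 0.9, 7.8]
gripper_width: 0.102
grip_force: 40.0
```

Call:
{"name": "servo_tool", "arguments": {"rows": "-1 -0.03 0 0 0; -1 -0.06 0 0 0; -1 -0.09 0 0 0; -1 -0.12 0 0 0; -1 -0.15 0 0 0; -1 -0.15 0 0 0; -1 -0.15 0 0 0"}}

```text
t: 13.1
tool_pos: [0.4981, -0.1497, 0.0526]
orientation: [-0.0, 0.063, 0.998, -0.0]
wrist_force: [-3.2, 0.9, 6.6]
gripper_width: 0.105
grip_force: 40.0
```

Call:
{"name": "servo_tool", "arguments": {"rows": "-1 0 0 -0.003 0; -1 -0.02 0 -0.003 0; -1 -0.03 0 -0.003 0; -1 -0.03 0 -0.003 0; -1 -0.03 0 -0.003 0"}}

```text
t: 13.6
tool_pos: [0.4983, -0.1497, 0.0527]
orientation: [-0.002, 0.063, 0.998, 0.0]
wrist_force: [-11.7, -0.1, 16.9]
gripper_width: 0.11
grip_force: 40.0
```

Call:
{"name": "servo_tool", "arguments": {"rows": "-1 -0.02 0 0 0; -1 -0.03 0 0 0; -1 -0.03 0 0 0; -1 -0.03 0 0 0"}}

```text
t: 14.0
tool_pos: [0.4986, -0.1497, 0.0528]
orientation: [-0.004, 0.063, 0.998, 0.0]
wrist_force: [-20.9, 0.8, 27.6]
gripper_width: 0.106
grip_force: 40.0
```

Call:
{"name": "servo_tool", "arguments": {"rows": "-1 -0.02 0 0 0; -1 -0.03 0 0 0; -1 -0.03 0 0 0; -1 -0.03 0 0 0"}}

```text
t: 14.4
tool_pos: [0.5029, -0.1501, 0.0527]
orientation: [-0.002, 0.063, 0.998, 0.0]
wrist_force: [-12.3, 1.6, 16.5]
gripper_width: 0.109
grip_force: 40.0
```

Call:
{"name": "servo_tool", "arguments": {"rows": "-1 -0.02 0 0 0; -1 -0.03 0 0 0; -1 -0.03 0 0 0; -1 -0.03 0 0 0"}}

```text
t: 14.8
tool_pos: [0.5031, -0.1501, 0.0529]
orientation: [-0.004, 0.063, 0.998, 0.001]
wrist_force: [-21.8, 1.2, 28.7]
gripper_width: 0.108
grip_force: 40.0
```

Stick-slip from floor friction is loading the tilt. I'll unload vertically and pull back slightly before going on.

Call:
{"name": "servo_tool", "arguments": {"rows": "-1 0.04 0 0 0; -1 0.04 0 -0.005 0; -1 0.04 0 -0.005 0; -1 0.04 0 -0.005 0"}}

```text
t: 15.2
tool_pos: [0.504, -0.1503, 0.0527]
orientation: [-0.001, 0.063, 0.998, 0.0]
wrist_force: [-5.2, 0.8, 2.3]
gripper_width: 0.103
grip_force: 40.0
```

Call:
{"name": "servo_tool", "arguments": {"rows": "-1 0 0 -0.005 0; -1 0 0 -0.005 0; -1 0 0 -0.005 0"}}

```text
t: 15.5
tool_pos: [0.5043, -0.1503, 0.0531]
orientation: [-0.0, 0.063, 0.998, 0.0]
wrist_force: [-2.8, 0.0, -2.9]
gripper_width: 0.106
grip_force: 40.0
```

Call:
{"name": "servo_tool", "arguments": {"rows": "-1 -0.01 0 0 0; -1 -0.02 0 0 0; -1 -0.03 0 0 0; -1 -0.03 0 0 0; -1 -0.03 0 0 0"}}

```text
t: 16.0
tool_pos: [0.5064, -0.1506, 0.0532]
orientation: [-0.001, 0.063, 0.998, 0.0]
wrist_force: [-5.8, 0.2, -3.5]
gripper_width: 0.104
grip_force: 40.0
```

Call:
{"name": "servo_tool", "arguments": {"rows": "-1 -0.01 0 0 0; -1 -0.02 0 0 0; -1 -0.03 0 0 0; -1 -0.03 0 0 0; -1 -0.03 0 0 0"}}

```text
t: 16.5
tool_pos: [0.5083, -0.1508, 0.0532]
orientation: [-0.001, 0.063, 0.998, 0.0]
wrist_force: [-7.3, 1.2, -2.0]
gripper_width: 0.11
grip_force: 40.0
```

Call:
{"name": "servo_tool", "arguments": {"rows": "-1 -0.01 0 0 0; -1 -0.02 0 0 0; -1 -0.035 0 0 0; -1 -0.035 0 0 0; -1 -0.035 0 0 0"}}

```text
t: 17.0
tool_pos: [0.5105, -0.1511, 0.0532]
orientation: [-0.002, 0.063, 0.998, 0.0]
wrist_force: [-9.1, 0.5, 1.2]
gripper_width: 0.108
grip_force: 40.0
```

Call:
{"name": "servo_tool", "arguments": {"rows": "-1 0 0 0.003 0; -1 0 0 0.005 0; -1 0 0 0.005 0; -1 0 0 0.005 0"}}

```text
t: 17.4
tool_pos: [0.5109, -0.1512, 0.0531]
orientation: [-0.001, 0.063, 0.998, 0.0]
wrist_force: [-9.1, 1.7, 4.4]
gripper_width: 0.106
grip_force: 40.0
```

Call:
{"name": "servo_tool", "arguments": {"rows": "-1 -0.005 0 0.005 0; -1 -0.005 0 0.005 0; -1 -0.005 0 0.005 0"}}

```text
t: 17.7
tool_pos: [0.5114, -0.1512, 0.0528]
orientation: [-0.001, 0.063, 0.998, 0.0]
wrist_force: [-10.4, 1.7, 6.4]
gripper_width: 0.106
grip_force: 40.0
```

```bash
python3 w.py end
python3 - <<'E'
from bench import ctrl,imaging
from h import *
g=imaging.grab_frame("scene");w=pickle.load(open("end.pkl","rb"))[1]
im=np.zeros((480,800,3),np.uint8)
im[:427,:400]=cv2.resize(g["frame"][200:360,190:340],(400,427),interpolation=cv2.INTER_CUBIC)
im[:300,400:]=cv2.resize(w["frame"],(400,300))
cv2.imwrite("pics/fin.png",(255*(im/255.)**.6).astype(np.uint8))
print(ctrl.state()["wrist_force"])
E
```

```text
17.7 [ 0.51136365 -0.15124857  0.05283525] [-1.13519725e-03  6.33347898e-02  9.97991675e-01  1.79661228e-04] [-0.29   0.446  1.958 -0.     0.739 -1.734] [-10.39852273   1.67864851   6.35672527]
[-10.00528959   2.55894143   5.34842986]
```

View pics/fin.png

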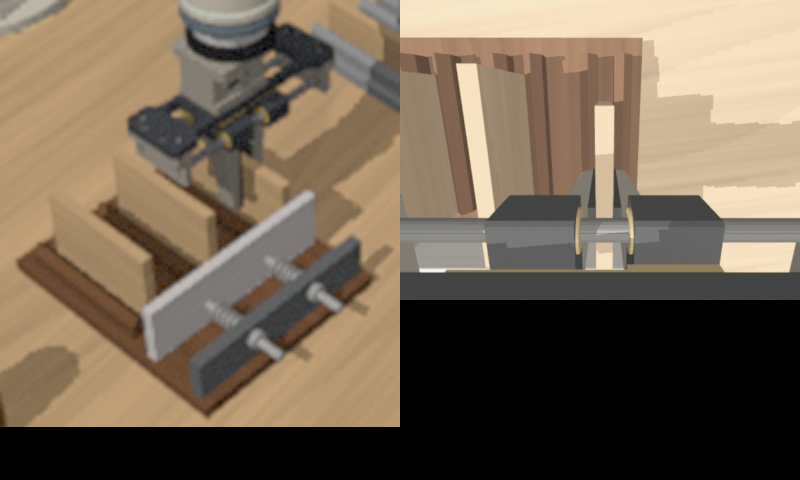

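The board is in the groove, against a pushed-back fence, and the other two rack boards are unchanged. One more small downward press will confirm it is seated.

Call:
{"name": "servo_tool", "arguments": {"rows": "-1 0 0 0.005 0; -1 0 0 0.005 0; -1 0 0 0.005 0; -1 0 0 0.005 0; -1 0 0 0.005 0"}}

```text
t: 18.3
tool_pos: [0.5114, -0.1513, 0.0526]
orientation: [-0.001, 0.063, 0.998, 0.0]
wrist_force: [-10.8, 2.4, 8.1]
gripper_width: 0.106
grip_force: 40.0
```

Call:
{"name": "servo_tool", "arguments": {"rows": "-1 0 0 0 0; -1 0 0 0 0; -1 0 0 0 0; -1 0 0 0 0; -1 0 0 0 0"}}

```text
t: 18.8
tool_pos: [0.5114, -0.1513, 0.0527]
orientation: [-0.001, 0.063, 0.998, 0.0]
wrist_force: [-11.1, 1.9, 7.5]
gripper_width: 0.102
grip_force: 40.0
```

```bash
python3 -c "
from bench import ctrl
print(ctrl.hand_in())"
```

```text
the job is handed in; nothing more can be done
None
```

The full-size divider is on the floor of the free groove and I handed in still gripping it, with a steady push of about 10–11 N on the fence; during the slide it stuck on the groove floor and the wrist force along the groove briefly reached about 22 N, which I put down mostly to floor friction, so the push on the fence itself should have stayed under 20 N, though I could not measure it separately.

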